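# Rock the cell sorter over and feed the waiting cell

### The job

The battery cell sorter is tipped towards one of its two trays. With the fingertips, press down the raised end of its seesaw until it rocks over to the other side, then gently push the battery cell that waits on the feed shelf endways onto the seesaw, so that it rolls down into the tray on that other side and comes to rest there, with the seesaw still tipped that way. Do not pinch or lift the cell, and leave the other things on the bench where they are.

Things in the scene. Friction and masses are not known exactly. Their poses are not given: they have to be found in the camera images.
- sorter: battery cell sorter bolted to the bench: a seesaw trough with a tray at each end and a feed shelf on its near side. Base 114 mm deep (x), 418 mm wide (y), 6 mm thick. Origin: middle of its underside, on the bench, straight below the seesaw's pivot; x points away from the robot at yaw 0, y left, z up
- seesaw (a joint): tilt of the seesaw, rad: +0.33 = left end (sorter +y) fully down, feeding the left tray; -0.33 = right end fully down, feeding the right tray; 0 = level. It falls over by itself to whichever side it leans: at the start it rests at one of the two ends, or is still falling to it for the first second; under 2 N on an end rocks it
- pivot (a point): middle of the seesaw's level pivot (along sorter x), 60 mm above the bench. The trough's polished, slippery steel floor is 90 mm wide inside (sorter x -45 to +45 mm), 210 mm long (y -105 to +105 mm), top face 4 mm above the pivot. Lips 12 mm high along both long sides; the near lip flares out to a 60 mm gap in the middle, facing the feed shelf
- mast_weight (a point): centre of the steel weight (34 mm across, 22 mm thick) on the seesaw's mast, 72 mm from the pivot, standing beyond the far lip (sorter x +54 to +76 mm); it leans with the seesaw
- left_end (a point): point on the top face of the seesaw's floor, 85 mm left of the pivot, mid-width: a good place to press when this end is up. About 91 mm above the bench when up, 36 mm when down
- right_end (a point): the same, 85 mm to the right of the pivot
- shelf_edge (a point): middle of the feed shelf's edge next to the seesaw, on its top face (67 mm above the bench; sorter x -50 mm, y 0). The shelf is a straight channel from there towards the robot, 85 mm long (to sorter x -135 mm), 30 mm wide inside, side rims 8 mm high, open at both ends. The seesaw's floor begins 2 mm beyond the edge, about 3 mm lower
- left_tray (a point): middle of the left tray's floor, 157 mm left of the sorter's origin, 6 mm above the bench. Open tray, inside 106 mm in x and 96 mm in y; walls 60 mm high, but 20 mm on the seesaw's side. One earlier cell of the same kind already lies in each tray; the arriving cell may nudge it
- right_tray (a point): the same for the right tray, 157 mm right of the sorter's origin
- cell_center (a point): centre of the waiting battery cell: a cylinder 26 mm across and 65 mm long (about 90 g) with green sleeve, lying in the feed shelf's channel along the sorter's x; its own x is its length. It slides easily, and rolls down the seesaw once its near end has cleared the shelf edge by about 7 mm
- cell: the same waiting cell; origin on its skin, below its centre at the start (it turns as the cell rolls: use point cell_center)
- motor_mid (a point): small round drone motor, steel, 32 mm across and 26 mm tall plus a thin 12 mm shaft on top, standing on the bench to the left of the feed shelf; the point is its middle, 13 mm above its underside
- screwdriver: screwdriver 170 mm long lying on the bench to the right of the feed shelf; origin at the middle of its underside, blade towards its +x
- tape: clear ring of tape 70 mm across, 20 mm tall, lying flat, left; origin at the middle of its underside
- flux: closed jar 44 mm across, 45 mm tall, right; origin at the middle of its underside
- meter: yellow hand multimeter 130 x 70 x 35 mm lying face up, far right; origin at the middle of its underside
- pen_cup: empty blue cup 70 mm across, 95 mm tall, far left; origin at the middle of its underside
Not all that is in view belongs to the job. Leave any red or white look-alike of the cell alone.

How it is judged:
By the outcome, as a careful person would: the job done as asked, in the order asked, and still so for the second after the job is handed in, with the robot touching nothing.
It also fails if it takes over 42 s, if anything falls off the work surface, if the arm or the gripper's body presses on something with over 40 N, if the wrist force passes 120 N, or if a joint passes its speed limit or range.

### The arm

A 7-joint arm with a two-finger parallel gripper is mounted at the origin on the work surface. World frame = base frame: x ahead of the robot, y to its left, z up, the work surface at z = 0. Lengths are in m, angles in rad, forces in N, time in s.
With the tool pointing down it reaches from about 0.375 to 0.925 m from the base axis. Payload 3.1 kg.
Tool frame: the origin (TCP) lies between the finger pads; the fingertips stand 19 mm ahead of it and the grasp point (between the pads) is the TCP; z points along the fingers, y is the direction in which the jaws open and shut (so a half turn about z gives the same grasp; the last joint's range is limited). The gripper opens to 85 mm and grips with 20 to 120 N. Pads are 22 mm wide; open, the fingers measure 114 mm over their backs; the gripper's body (76 mm by 85 mm) begins 54 mm behind the grasp point. The pads swing forward as they close: fully open they stand 13 mm farther back than shut.
Start: joints at [-1.264, 0.383, 0.044, 1.598, -0.018, 1.161, -0.05], TCP at [0.256, 0.597, 0.25] pointing down, gripper open.
Joint ranges: [-2.61, 2.61], [-0.41, 2.15], [-1.48, 1.57], [0, 2.5], [-1.57, 4.71], [0.05, 1.97], [-2.85, 2.85]. Speed limits (rad/s): [2.79, 2.79, 3.14, 3.14, 3.14, 3.14, 3.14].

### API

Orientations are given as a unit quaternion [x, y, z, w].
In Python, from bench import move_ptp, movel, move_j, move_gripper, pause, inverse_kinematics, read_camera, camera_params, MotionError, sign_off, look_for, tip_of, read_time_s, read_qpos, read_joint_vel, read_effort, read_eef_pos, read_tcp_rot, read_ft_force, read_ft_torque, read_finger_gap gives the robot as it stands. Calls block until the motion is done:
- move_ptp(position, orientation): joint-space move of the TCP to a pose.
- movel(position, orientation=None, speed=0.15): straight line of the TCP; orientation=None keeps the orientation; speed is the mean speed in m/s.
- move_j(angles): joint-space move.
- move_gripper(opening, effort=None): finger opening in m; effort is the grip in N (None keeps the last); returns when the fingers have stopped.
- pause(seconds).
- inverse_kinematics(position, orientation): joint angles nearest the present ones, or None.
- read_camera(name): name is "scene" or "top" or "wrist"; returns the picture (400x640x3 uint8, red, green, blue); there is no depth.
- camera_params(name): a dict with "K" (3x3 intrinsics, pixels), "camera_from_world" (4x4, takes a point from world to camera coordinates). Camera axes: x right, y down, z forward; pixel columns grow to the right and rows downward; lengths in m; the calibration is good to about 2 mm. The wrist camera is an equidistant fisheye: a pixel r from the principal point sees the ray r / f radians off the axis. A picture is of the moment at which its call begins: read the wrist's pose just before it. camera_params takes no time and is no camera call; for the wrist camera it gives the pose at the moment of the call.
A pose or a line that the arm cannot do raises MotionError and nothing moves.
- sign_off(): hands the job in, once; it reports no verdict.
Trained networks look in the newest picture that a camera, given by its name, has taken for a name from the list of things; names that differ only in an ending like _2 or _b are one class to them, and where a whole thing is asked for, a point or a joint stands for the part that bears it (a point fixed in the world has none). Each returns a list of dicts, best first, with "confidence" (0 to 1); they miss things now and then, are a little off and sometimes report something else, mostly with a low value. They report only what shows in the picture. A call takes as long as a camera call. They do not tell look-alikes from the thing itself.
- look_for(camera, name): "at" ([column, row] in pixels, amid what is visible of it).
- tip_of(camera, name): "at" ([column, row] in pixels: a listed point, or the origin of a listed thing).
Readings, each from a call of its own:
- read_time_s(): time.
- read_qpos(): joint angles.
- read_joint_vel(): joint speeds.
- read_effort(): joint torques, N m.
- read_eef_pos(): TCP position.
- read_tcp_rot(): TCP orientation.
- read_ft_force(): force on the tool from outside, world axes, zero at the start.
- read_ft_torque(): the same for the moment, N m.
- read_finger_gap(): finger opening in m.
Only numpy, scipy, OpenCV 4.12 (cv2) and the standard library are available. Lean on these libraries where they do the work, as an engineer would, in place of code of your own. Each camera call takes 0.05 s, during which the arm holds its last target.

## Working session

There is one attempt and no reset: what is moved stays moved. The work goes in short steps, each a Python script; the robot and the scene stay as the last script left them, time stands still between calls to the robot, and variables do not carry over. Pictures are saved under pics/ and viewed, and the job is handed in when it is done.

```bash
mkdir -p pics; ls; python3 - <<'E'
from bench import *
import cv2
for c in("scene","top"):
    im=read_camera(c); cv2.imwrite(f"pics/{c}0.png",im[:,:,::-1])
    for n in("seesaw","mast_weight","left_end","right_end","shelf_edge","pivot","left_tray","right_tray","cell_center","motor_mid","sorter"):
        print(c,n,[( [round(v) for v in d["at"]],round(d["confidence"],2)) for d in tip_of(c,n)[:3]])
print(read_time_s(),read_tcp_rot(),read_eef_pos())
E
```

```text
picsTraceback (most recent call last):
  File "<stdin>", line 6, in <module>
ValueError: it knows: cell, cell_center, flux, left_end, left_tray, mast_weight, meter, motor_mid, pen_cup, pivot, right_end, right_tray, screwdriver, shelf_edge, sorter, tape
```

```bash
cat > h.py <<'E'
from bench import *
import cv2, numpy as np
def ray(c,px,P=None):
    P=P or camera_params(c); K=np.array(P["K"]);T=np.array(P["camera_from_world"])
    d=np.linalg.inv(K)@[px[0],px[1],1]; R=T[:3,:3]; o=-R.T@T[:3,3]; return o,R.T@d
def atz(c,px,z):
    o,d=ray(c,px); return o+d*(z-o[2])/d[2]
def proj(c,p):
    P=camera_params(c);K=np.array(P["K"]);T=np.array(P["camera_from_world"])
    q=K@(T[:3,:3]@np.array(p)+T[:3,3]); return q[:2]/q[2]
def tri(a,b):
    A=np.zeros((3,3));y=np.zeros(3)
    for o,d in(a,b):
        d=d/np.linalg.norm(d);M=np.eye(3)-np.outer(d,d);A+=M;y+=M@o
    return np.linalg.solve(A,y)
E
python3 - <<'E'
from h import *
np.set_printoptions(precision=3,suppress=True)
R={}
for c in("scene","top"):
    im=read_camera(c); cv2.imwrite(f"pics/{c}1.png",im[:,:,::-1])
    for n in("mast_weight","left_end","right_end","shelf_edge","pivot","left_tray","right_tray","cell_center","motor_mid"):
        R[c,n]=[(np.round(d["at"]),round(d["confidence"],2)) for d in tip_of(c,n)[:3]]
        print(c,n,R[c,n])
for (c,n) in list(R):
    if c=="top" and R[c,n] and R["scene",n]: print(n,tri(ray("scene",R["scene",n][0][0]),ray("top",R["top",n][0][0])))
print(read_time_s(),read_tcp_rot(),read_eef_pos())
E
```

```text
scene mast_weight [(array([273., 245.]), 0.67)]
scene left_end [(array([325., 261.]), 0.78), (array([330., 229.]), 0.25)]
scene right_end [(array([284., 238.]), 0.9), (array([303., 265.]), 0.73)]
scene shelf_edge [(array([316., 238.]), 0.78)]
scene pivot [(array([301., 255.]), 0.81), (array([296., 200.]), 0.22)]
scene left_tray [(array([343., 303.]), 0.76), (array([302., 251.]), 0.41)]
scene right_tray [(array([267., 226.]), 0.84), (array([184., 197.]), 0.35)]
scene cell_center [(array([361., 231.]), 0.8), (array([331., 226.]), 0.72), (array([434., 289.]), 0.64)]
scene motor_mid [(array([377., 276.]), 0.52)]
top mast_weight [(array([337., 128.]), 0.72), (array([312., 182.]), 0.44), (array([325., 156.]), 0.41)]
top left_end [(array([297., 147.]), 0.97)]
top right_end [(array([346., 160.]), 0.74)]
top shelf_edge [(array([316., 170.]), 0.72), (array([337., 130.]), 0.65), (array([432., 265.]), 0.23)]
top pivot [(array([319., 154.]), 0.77)]
top left_tray [(array([272., 142.]), 0.78)]
top right_tray [(array([371., 164.]), 0.95)]
top cell_center [(array([313., 184.]), 0.61), (array([217., 195.]), 0.51)]
top motor_mid [(array([262., 183.]), 0.38)]
mast_weight [ 0.676 -0.037  0.122]
left_end [0.626 0.077 0.092]
right_end [ 0.598 -0.07   0.032]
shelf_edge [0.565 0.017 0.065]
pivot [0.617 0.008 0.043]
left_tray [0.655 0.155 0.015]
right_tray [ 0.586 -0.145  0.016]
cell_center [0.505 0.064 0.078]
motor_mid [ 0.53   0.185 -0.007]
1.05 [ 0.201  0.98  -0.    -0.   ] [0.256 0.597 0.25 ]
```

View pics/scene1.png

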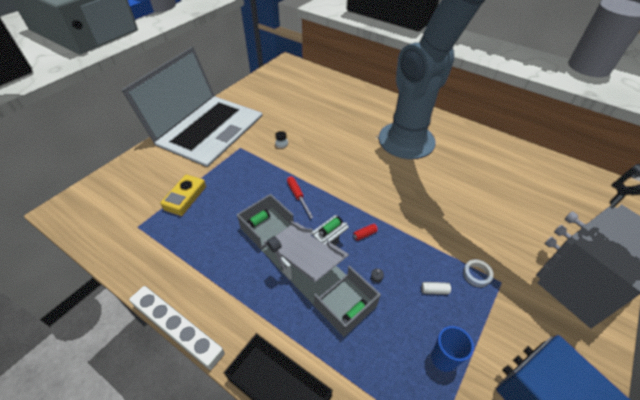

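View pics/top1.png

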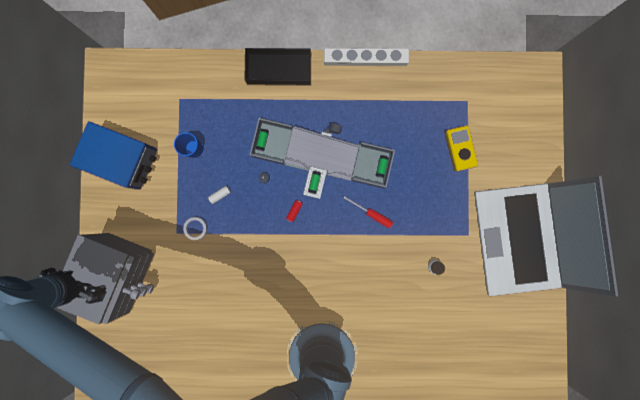

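Left end is up and the right end is down: in the top view the mast weight at (334,128) leans right. So I have to press the left end.

Things that could be taken for the cell:
- Green cell on the shelf: top (315,182), scene (331,226). This is the one described, so I choose it.
- Green cells already in the trays: top (262,140) and (383,166).
- Red look-alike: top (295,210), scene (365,232).
- White look-alike: top (219,194), scene (436,289).

Next I'll fit the sorter pose and check a close crop.

```bash
cat > fit.py <<'E'
from h import *
from scipy.optimize import least_squares
s=-0.33
def rot(y,z): # tilt t about +x axis: left down for + => y' , z'
    t=-s; return y*np.cos(t)-z*np.sin(t), 0.06+y*np.sin(t)+z*np.cos(t)
def sm(x,y,z): a=rot(y,z); return (x,a[0],a[1])
M={"left_tray":(0,.157,.006),"right_tray":(0,-.157,.006),"shelf_edge":(-.05,0,.067),"pivot":(0,0,.06),
"left_end":sm(0,.085,.004),"right_end":sm(0,-.085,.004),"mast_weight":sm(.065,0,.072)}
def W(p,m):
    c,s_=np.cos(p[2]),np.sin(p[2]); return np.array([p[0]+c*m[0]-s_*m[1],p[1]+s_*m[0]+c*m[1],m[2]])
def fit(obs,p0):
    f=lambda p:np.concatenate([proj(c,W(p,M[n]))-px for c,n,px in obs])
    r=least_squares(f,p0,loss="soft_l1",f_scale=1.5); return r.x,f(r.x).reshape(-1,2)
E
python3 - <<'E'
from fit import *
np.set_printoptions(precision=4,suppress=True)
obs=[]
ims={}
for c in("top","scene"):
    ims[c]=read_camera(c)
    for n in M:
        for d in tip_of(c,n):
            # gate by rough pose
            g=proj(c,W([.62,.005,-.22],M[n]))
            if np.hypot(*(g-d["at"]))<15: obs.append((c,n,np.array(d["at"])));break
for k in("top","scene"):
    p,r=fit([o for o in obs if o[0]==k],[.62,.005,-.22]);print(k,p)
p,r=fit(obs,[.62,.005,-.22]);print(p)
for o,e in zip(obs,r):print(o[0],o[1],e.round(1))
for c,x,y in(("top",240,100),("scene",230,170)):
    im=cv2.resize(ims[c][y:y+125,x:x+180],None,fx=4,fy=4,interpolation=cv2.INTER_CUBIC)[:,:,::-1].copy()
    pts=[W(p,m) for m in M.values()]+[W(p,(a,b,.006)) for a in(-.057,.057) for b in(-.209,.209)]+[W(p,(-.135,b,.067)) for b in(-.015,.015)]
    for q in pts:
        u=(proj(c,q)-[x,y]+.5)*4; cv2.circle(im,tuple(int(v) for v in u),4,(255,0,255),1)
    cv2.imwrite(f"pics/{c}_fit.png",im)
E
```

```text
top [ 0.6178  0.0045 -0.1833]
scene [ 0.6165  0.0057 -0.2152]
[ 0.6167  0.005  -0.2033]
top left_tray [-0.7 -0.1]
top right_tray [0.8 3.2]
top shelf_edge [ 0.6 -0.9]
top pivot [ 0.9 -0.7]
top left_end [-0.6  0.3]
top right_end [-1.7  2.6]
top mast_weight [-0.4 -1.7]
scene left_tray [ 0.5 -1. ]
scene right_tray [ 1.4 -0.2]
scene shelf_edge [ 0.2 -0.7]
scene pivot [-1.2 -3.1]
scene left_end [1.5 2.4]
scene right_end [-3.   0.7]
scene mast_weight [-1.3  0.7]
```

View pics/top_fit.png

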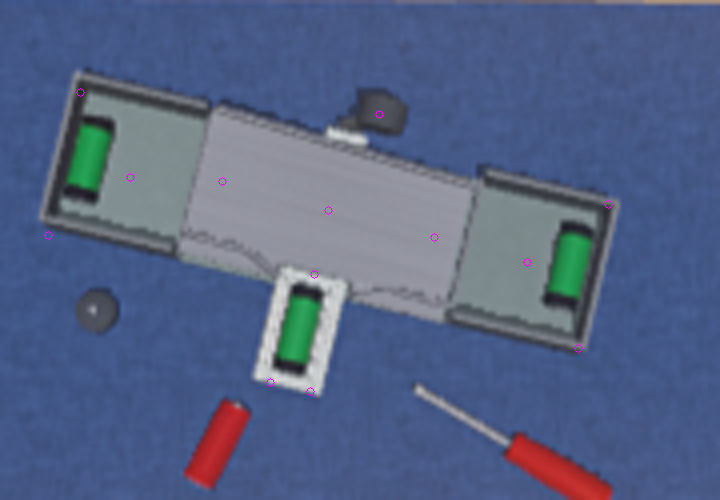

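View pics/scene_fit.png

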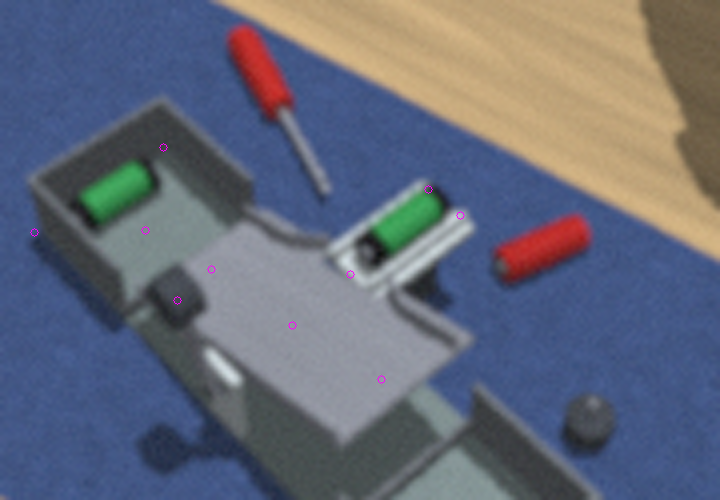

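```bash
python3 - <<'E'
from fit import *
np.set_printoptions(precision=4,suppress=True)
o=lambda c,u,v:np.array([u,v])/4+({"top":(240,100),"scene":(230,170)}[c])-.5*0
C=[("top",(.057,.209,.066),(78,72)),("top",(.057,-.209,.066),(618,200)),("top",(-.057,-.209,.066),(586,350)),("top",(-.057,.209,.066),(40,220)),
("scene",(-.057,-.209,.066),(162,97)),("scene",(.057,-.209,.066),(30,180)),
("top",(-.135,.018,.075),(253,380)),("top",(-.135,-.018,.075),(321,396))]
obs=[]
for i,(c,m,uv) in enumerate(C):
    M[i]=m; obs.append((c,i,o(c,*uv)-.5))
p,r=fit(obs[:4],[.62,.005,-.22]);print(p);print(r.round(1))
p,r=fit(obs,[.62,.005,-.22]);print(p);print(r.round(1))
for a in ("left_tray","left_end","shelf_edge"):print(a,W(p,M[a]))
# cell green centroid top
im=read_camera("top");h=cv2.cvtColor(im,cv2.COLOR_RGB2HSV)
m=((h[...,0]>50)&(h[...,0]<75)&(h[...,1]>150)).astype(np.uint8)
n,l,st,ce=cv2.connectedComponentsWithStats(m)
for i in range(1,n):
    if st[i,4]>20:
        q=atz("top",ce[i],.080 if 160<ce[i][1]<200 and ce[i][0]<350 else .02); d=q-[p[0],p[1],0];c,s_=np.cos(p[2]),np.sin(p[2])
        print(ce[i],q,"sorter",c*d[0]+s_*d[1],-s_*d[0]+c*d[1])
im=cv2.resize(ims:=im[100:225,240:420],None,fx=4,fy=4,interpolation=cv2.INTER_CUBIC)[:,:,::-1].copy()
pts=[W(p,m) for m in M.values()]
for q in pts:
        u=(proj("top",q)-[240,100]+.5)*4; cv2.circle(im,tuple(int(v) for v in u),4,(255,0,255),1)
cv2.imwrite("pics/top_fit2.png",im)
E
```

```text
[ 0.6157  0.0037 -0.2268]
[[-0.9 -0.2]
 [ 1.1  0.2]
 [ 0.4  0. ]
 [-0.5 -0.1]]
[ 0.616   0.0054 -0.2237]
[[-1.6 -0.1]
 [ 0.5 -0.1]
 [-0.1 -0.2]
 [-1.1  0.1]
 [ 0.  -1.8]
 [-1.  -1.7]
 [ 2.2  0.2]
 [-2.8 -1. ]]
left_tray [0.6508 0.1585 0.006 ]
left_end [0.6335 0.0826 0.0913]
shelf_edge [0.5672 0.0165 0.067 ]
[261.7521 138.8803] [0.6616 0.1889 0.02  ] sorter 0.0038319792205412373 0.18905755778820615
[382.0342 165.6838] [ 0.5818 -0.18    0.02  ] sorter 0.007784333687549959 -0.18841049902172882
[314.0982 182.0625] [0.5254 0.0264 0.08  ] sorter -0.09297674997331803 0.00030147308394099653
```

View pics/top_fit2.png

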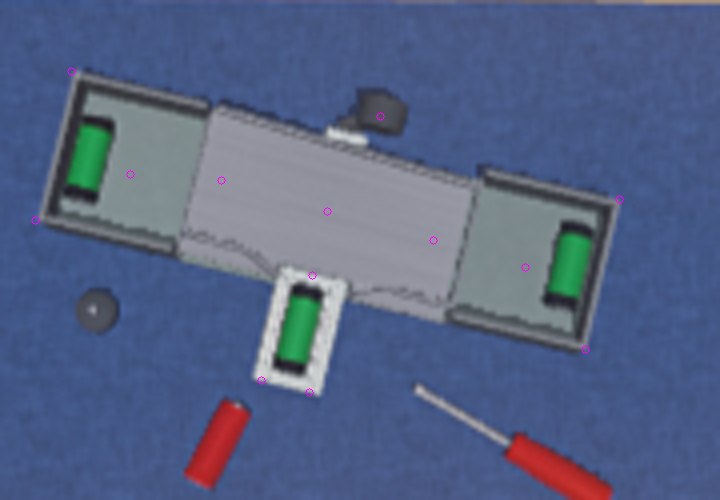

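The corner fit puts the sorter at (0.616, 0.004), yaw -0.226. The waiting green cell comes out at sorter x -0.093, y 0.000, which is inside the channel as it should be. Now I press the left end.

```bash
cat > g.py <<'E'
from fit import *
np.set_printoptions(precision=4,suppress=True)
P=[.6158,.0042,-.2260]
a=(P[2]+np.pi)/2
Q=[np.cos(a),np.sin(a),0,0]
def T(x,y,tipz): return list(W(P,(x,y,tipz+.019)))
def crop(c,name,x,y,w=180,h=125):
    im=read_camera(c); cv2.imwrite(f"pics/{name}.png",cv2.resize(im[y:y+h,x:x+w],None,fx=4,fy=4,interpolation=cv2.INTER_CUBIC)[:,:,::-1])
E
python3 - <<'E'
from g import *
move_gripper(0.0)
move_ptp(T(-.01,.082,.15),Q)
print(read_time_s(),read_eef_pos(),read_tcp_rot(),read_qpos(),read_ft_force(),read_finger_gap())
crop("scene","s2",230,170); crop("top","t2",240,100)
E
```

```text
4.9333 [0.6243 0.0884 0.169 ] [ 0.1115  0.9938  0.0005 -0.0001] [-0.5473  0.4526  0.4344  1.7342 -0.2213  1.003   1.3157] [-0.4629  0.3168  0.9709] 8.86117522933338e-05
```

View pics/s2.png

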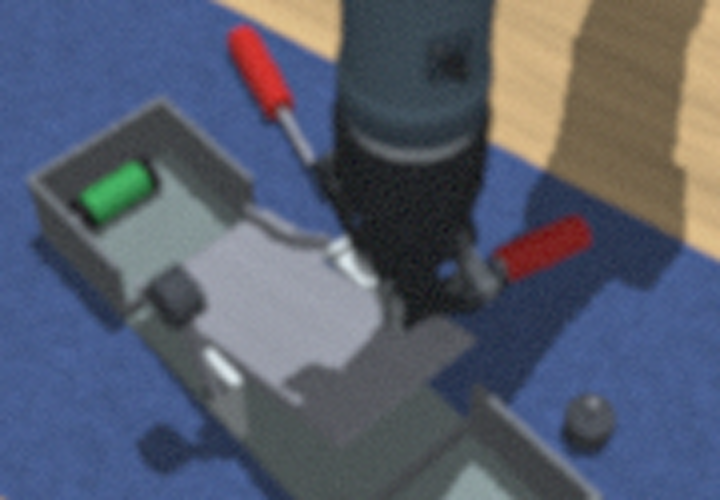

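View pics/t2.png

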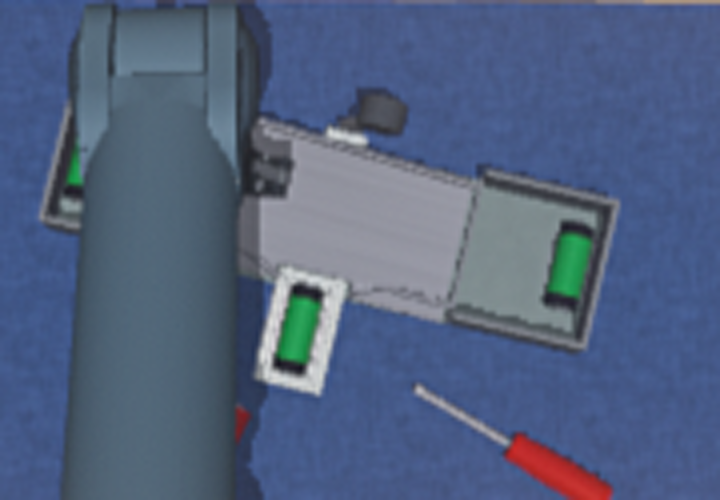

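The scene view shows the closed fingers above the left end, crop (400,310), with the seesaw still right-down and the mast weight at (180,295). The top view shows the cell undisturbed on the shelf at (297,328). Pressing now.

```bash
python3 - <<'E'
from g import *
movel(T(-.01,.082,.105),speed=.15)
for z in(.09,.08,.07,.06,.052):
    movel(T(-.01,.082,z),speed=.08); print(z,read_ft_force(),read_eef_pos()[2])
movel(T(-.01,.082,.16),speed=.2)
pause(.3)
print(read_time_s())
crop("scene","s3",230,170)
E
```

```text
0.09 [-0.1938  0.3728 -0.3537] 0.10860826700096009
0.08 [ 0.0202  0.1639 -0.3129] 0.0981634011066912
0.07 [ 0.2727 -0.2921 -0.0347] 0.08806653530712368
0.06 [ 0.7713 -0.8264 -0.0537] 0.07802847956828202
0.052 [ 0.4202 -0.0411  0.0328] 0.07022534345857817
7.8833
```

View pics/s3.png

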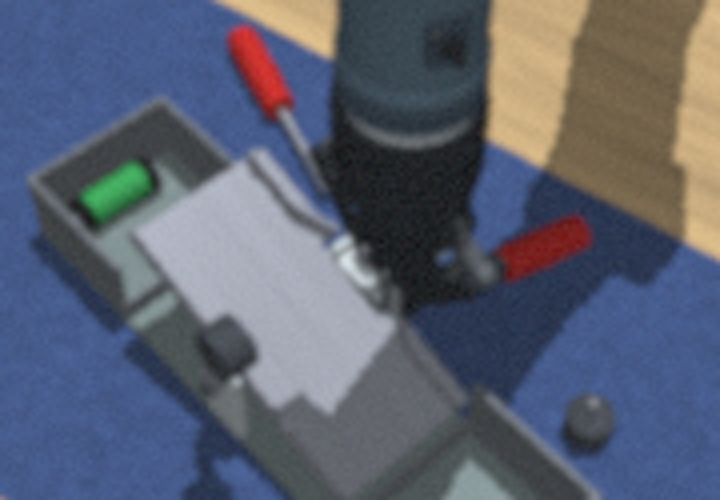

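The seesaw has rocked over: the mast weight at (230,345) now leans left, and the right end at (200,190) is up. Next I go behind the cell and push.

```bash
python3 - <<'E'
from g import *
move_ptp(T(-.168,0,.14),Q)
movel(T(-.168,0,.081),speed=.15)
print(read_time_s(),read_eef_pos(),read_tcp_rot(),read_ft_force())
crop("scene","s4",230,170); crop("top","t4",240,100)
im=read_camera("wrist");cv2.imwrite("pics/w4.png",im[:,:,::-1])
E
```

```text
9.225 [0.4536 0.042  0.1003] [ 0.1127  0.9936 -0.0003  0.0005] [ 0.256  -1.2963 -0.6307]
```

View pics/s4.png

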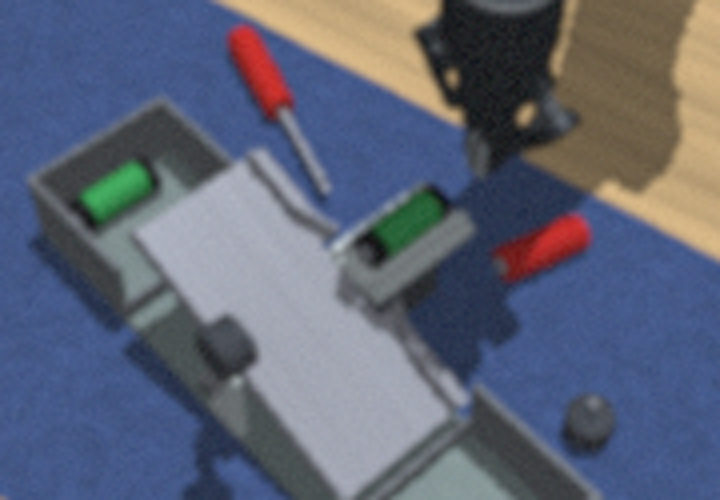

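View pics/w4.png

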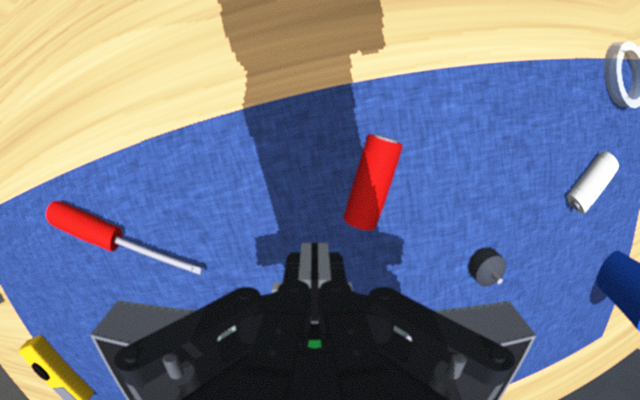

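View pics/t4.png

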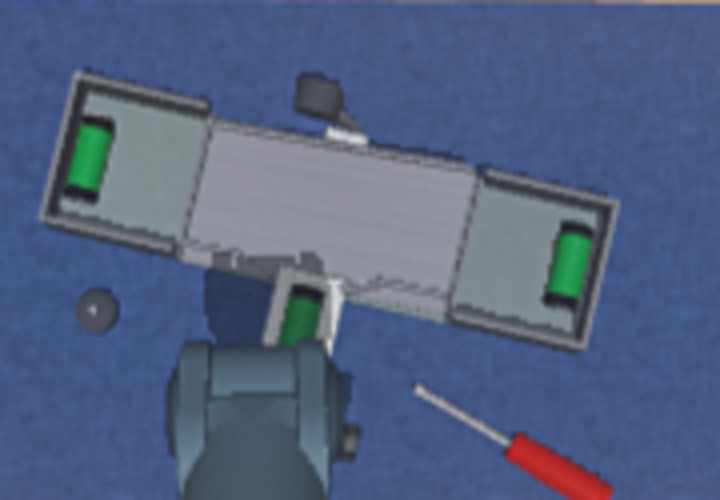

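The seesaw rests left-down, with the weight at crop (318,95) in the top view. The fingertips at scene crop (482,168) line up with the cell's axis, which runs from (370,250) to (435,200). Pushing gently.

```bash
python3 - <<'E'
from g import *
movel(T(-.138,0,.081),speed=.06)
for x in(-.115,-.09,-.066):
    movel(T(x,0,.081),speed=.04); print(x,read_time_s(),read_ft_force(),read_eef_pos())
crop("scene","s5",230,170)
E
```

```text
-0.115 10.75 [0.0898 0.5498 0.0367] [0.5038 0.0299 0.1   ]
-0.09 11.525 [ 0.3334 -0.6632  0.0059] [0.5281 0.0243 0.0999]
-0.066 12.275 [-0.4693  0.1246 -0.197 ] [0.5513 0.0189 0.0999]
```

View pics/s5.png

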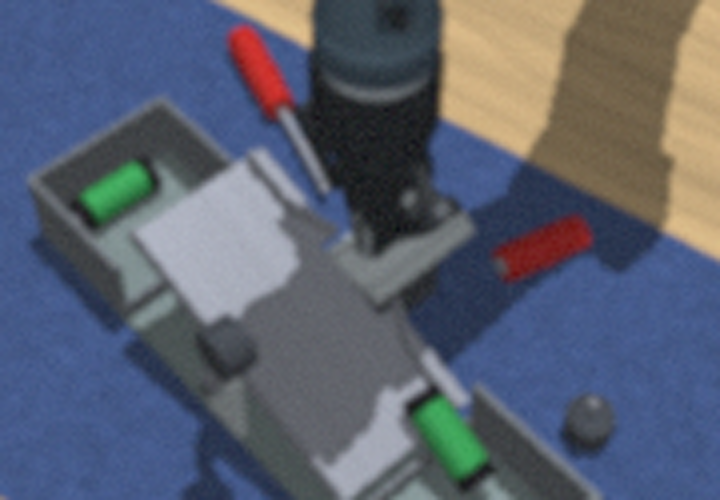

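The cell has left the shelf, earlier than expected, and is moving into the left tray at (450,435), turned sideways. I'll back off and look.

```bash
python3 - <<'E'
from g import *
movel(T(-.11,0,.083),speed=.12)
movel(T(-.11,0,.16),speed=.2)
move_ptp(T(-.20,-.05,.22),Q)
print(read_time_s())
crop("scene","s6",250,190); crop("top","t6",240,100)
for n in ("cell_center",):print([(d["at"],d["confidence"]) for d in tip_of("top",n)])
E
```

```text
13.925
[([220.6, 194.0], 0.73), ([273.2, 151.0], 0.6), ([293.2, 211.4], 0.6), ([191.9, 146.0], 0.33), ([194.5, 228.0], 0.28)]
```

View pics/s6.png

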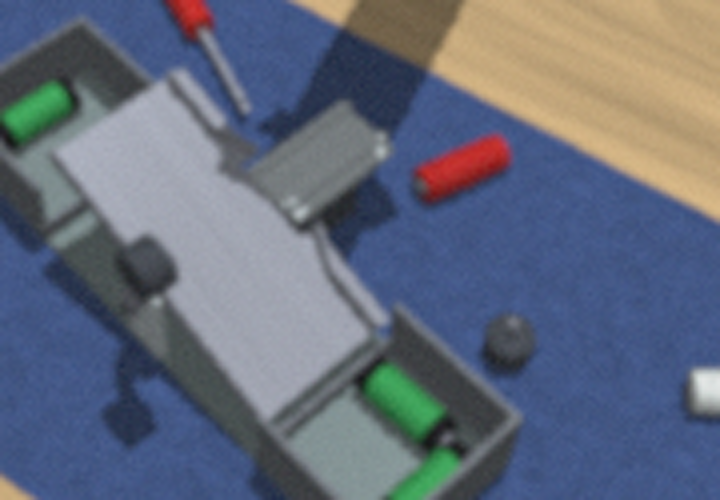

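View pics/t6.png

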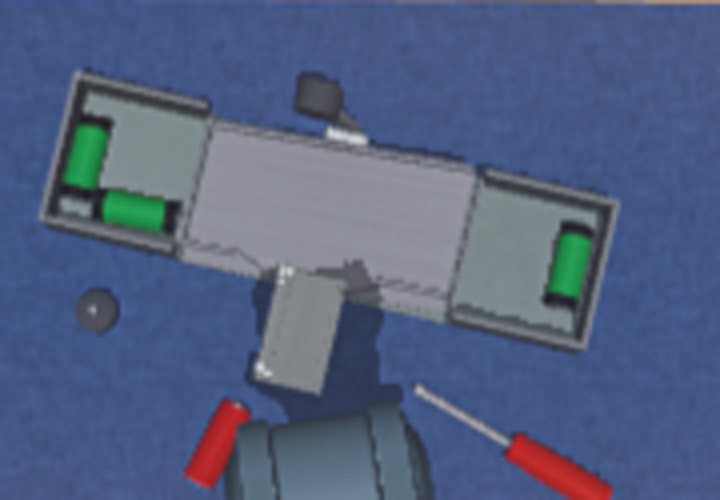

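The cell lies in the left tray at top crop (137,211), along the near wall, and the seesaw is still left-down. I'll wait a second and check that everything is at rest.

```bash
python3 - <<'E'
from g import *
def gr():
    h=cv2.cvtColor(read_camera("top"),cv2.COLOR_RGB2HSV)
    m=((h[...,0]>50)&(h[...,0]<75)&(h[...,1]>150)).astype(np.uint8)
    n,l,st,ce=cv2.connectedComponentsWithStats(m)
    for i in range(1,n):
        if st[i,4]>20:
            q=atz("top",ce[i],.019);d=q-[P[0],P[1],0];c,s=np.cos(P[2]),np.sin(P[2])
            print(ce[i],st[i,4],"sorter",c*d[0]+s*d[1],-s*d[0]+c*d[1])
gr();pause(1.2);gr()
im=read_camera("top");cv2.imwrite("pics/t7.png",im[:,:,::-1])
print(read_time_s(),read_ft_force())
E
```

```text
[260.9746 138.6186] 118 sorter 0.0036606752325140657 0.19298243253684766
[273.0265 152.2124] 113 sorter -0.028547895126190468 0.14715938575119522
[382.0424 165.6186] 118 sorter 0.00844546523608214 -0.18723081578732118
[260.9916 138.6891] 119 sorter 0.0034613965610687594 0.1928802070619631
[273.0265 152.2124] 113 sorter -0.028547895126190468 0.14715938575119522
[382.0424 165.6186] 118 sorter 0.00844546523608214 -0.18723081578732118
15.425 [-0.8108 -0.0863 -0.0794]
```

View pics/t7.png

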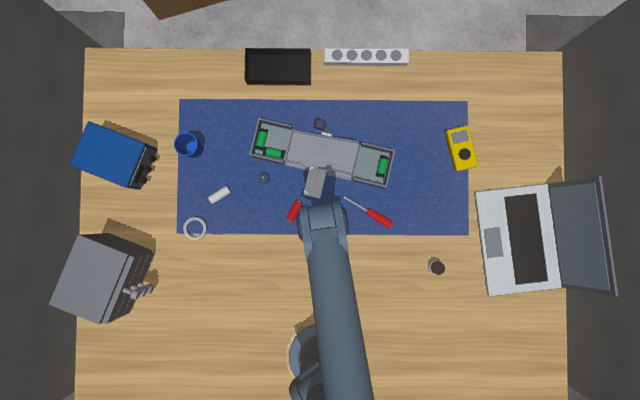

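The cell is at rest in the left tray at top (273,152), the mast weight at (319,124) leans left, and the other things are where they were. Handing in.

```bash
python3 -c "
from bench import *
sign_off()"
```

```text
the job is handed in; nothing more can be done
```

The job is done and handed in. I pressed the raised left end down with the closed fingertips until the seesaw rocked over to the left. Then I pushed the green cell endways off the feed shelf, and it came to rest in the left tray. At the last reading before sign-off the clock was at 15.4 s.

**Last checks:**
- **Cell:** two readings 1.2 s apart put it at the same spot, sorter (-0.029, +0.147), which is inside the left tray.
- **Seesaw:** it was still tipped left, and the arm was clear of everything.
- **Other things:** nothing else looked moved in the last top picture. The earlier cell in the left tray shifted by about 4 mm at most.
- **Forces:** the wrist readings I took, between moves, stayed under 2 N.

**What did not go as expected:**
- The cell left the shelf earlier than planned. It turned about 90° on the way, so it lies along the tray's near wall instead of across the tray.
- The network's `cell_center` answer in the top view ranked the white look-alike first. I relied on colour and position instead.
- The sorter yaw from the networks' points (-0.20) differed from my corner fit (-0.226). I used the corner fit.

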